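# Dish brush out of the caddy, ready over the filter

## Robot

A 6-joint arm with a two-finger parallel gripper is mounted at the origin on the work surface. World frame = base frame: x ahead of the robot, y to its left, z up, the work surface at z = 0. Lengths are in mm, angles in rad, forces in N, time in s.
With the tool pointing down it reaches from about 350 to 975 mm from the base axis. Payload 7.1 kg.
Tool frame: the origin (TCP) lies between the finger pads; the fingertips stand 17 mm ahead of it and the grasp point (between the pads) lies 2 mm behind it; z points along the fingers, y is the line along which they close (so a half turn about z gives the same grasp; the last joint's range is limited). The gripper opens to 88 mm and grips with 3 to 60 N. Pads are 20 mm wide; open, the fingers measure 115 mm over their backs; the gripper's body (75 mm by 178 mm) begins 61 mm behind the grasp point.
Start: joints at [1.124, 0.423, 1.63, -0, 1.089, -0.019], TCP at [259.261, 568.673, 239.675] pointing down, gripper open.
Joint ranges: [-3, 3], [-0.9, 2.11], [0.09, 2.58], [-1.31, 4.45], [0.11, 2.69], [-2.54, 2.54]. Speed limits (rad/s): [2.39, 2.39, 3.01, 3.14, 3.14, 3.14].

## Interface

Orientations are given as a rotation vector (axis times angle).
In Python, from workcell import ctrl gives the robot as it stands.
- The arm moves only by the shell command python3 jog.py 'ROWS' [OPENING]. ROWS is a JSON list of rows, 1 to 5 of them, each of 6 numbers: dx, dy, dz in mm, then a rotation vector rx, ry, rz in rad; each row shifts and turns the commanded pose from where the row before left it, along the tool's axes as they then stand; what a row does not reach is not made up. A row lasts 1/12 s, in which the tool goes at most 41.7 mm and 0.125 rad, less where a joint would pass 70% of its speed; a pose out of reach is approached as far as the arm can. OPENING is the finger opening in mm, set as the command begins (- or left out keeps the last). The fingers move at their own pace and stop on an object; the grip force is fixed at half the most. Time passes only in rows, so rows that do not move let the fingers close. It prints the time, the measured TCP pose, the force, the opening and the grip force at its end.
- ctrl.get_obs(): the state, without advancing time (a new reading comes with each control period).
- ctrl.get_image(name): name is "scene" or "top"; returns a dict with "img" (420x560x3 uint8, red, green, blue), "fx", "fy", "cx", "cy" (pixels), "R" (3x3) and "t" (3): a world point X has camera coordinates R X + t. Camera axes: x right, y down, z forward; pixel columns grow to the right and rows downward; lengths in mm; the calibration is good to about 2 mm. A picture is of the moment at which its call begins. There is no depth.
- ctrl.close_job(): hands the job in; it is judged then, once.
The state is a dict: "t": time; "qpos": joint angles; "qvel": joint speeds; "joint_torque": joint torques, N m; "ee_pos": TCP position; "orientation": TCP orientation; "ft_force": force on the tool from outside, world axes, zero at the start; "moment": the same for the moment, N m; "width": finger opening in mm; "grasp_force": force on a finger pad.
Only numpy, scipy, OpenCV 4.12 (cv2) and the standard library are available. Lean on these libraries where they do the work, as an engineer would, in place of code of your own. Each camera call takes 0.05 s, during which the arm holds its last target. There are 200 camera calls.

## Task

Draw the wooden dish brush up out of the steel cutlery caddy, turn it level with its bristles facing down, and bring the bristles over the middle of the mesh filter that lies on the worktop, ready to scrub it. Finish while still holding the brush there, steady and a few centimetres clear of the filter. The brush must not touch the filter, and the caddy, filter, tumbler and storage tub must all stay where they are.

Things in the scene. Friction and masses are not known exactly. Their poses are not given: they have to be found in the camera images.
- brush: Wooden dish brush, 269 mm long, 75 g. Its x axis runs along the straight handle towards the head, y across it; bristles point to -z (level, bristles down: z straight up). Origin on the handle's centre line at the neck, 185 mm from the handle's end: there 18 mm wide in y, 13 mm thick in z, a good place to pinch across y. The 108 mm next to its end are 22 by 16 mm
- brush_end (a point): Centre of the handle's free end (185 mm from the brush's origin along -x). At the start the brush stands on this end in the caddy's middle compartment and leans about 27 degrees from upright over the caddy's +x side, bristles on the lower, overhanging side, the neck about 25 mm above the caddy's rim
- bristle_tips (a point): Centre of the face formed by the bristle tips: 58 mm along +x and 30 mm along -z from the brush's origin. The round wooden head above it is 52 mm in diameter, 12 mm thick; its edge and that of the bristle pad (about 50 mm wide) begin 32 mm from the brush's origin
- caddy: Loose steel cutlery caddy, 90 mm (its x) by 164 mm (its y), 148 mm tall, 0.55 kg, origin at the centre of its underside, open on top, three compartments side by side along y (middle one 52 mm wide, 86 mm long in x), walls 2 mm, floor 4 mm above the worktop. Only the brush stands in it
- filter: Loose dishwasher filter lying on its side: steel mesh cylinder 70 mm in diameter between two grey eight-sided plastic collars 80 mm across the flats, 122 mm long along its x axis, plus a grip bow standing out 22 mm at the +x end. Top at 80 mm above the worktop. Origin under its middle, on the worktop.
- filter_mesh (a point): Middle of the filter's mesh cylinder, on its axis, 40 mm above the worktop
- tumbler: Upright glass tumbler, 74 mm in diameter at the rim, 115 mm tall, origin at the centre of its underside; bystander
- tub: White plastic storage tub, 130 mm (its x) by 170 mm (its y), 105 mm tall, with a hinged lid standing ajar (hinged on its +x side, lid edge and knob at most about 220 mm above the worktop), origin at the centre of its underside; bystander

How it is judged:
By the outcome, as a careful person would: the job done as asked, in the order asked, and still so for the second after the job is handed in, while the arm keeps its last pose, push and grip.
It also fails if it takes over 38 s, if anything falls off the work surface, if the arm or the gripper's body presses on something with over 40 N, if the wrist force passes 120 N, or if a joint passes its speed limit or range.

## Working session

There is one attempt and no reset: what is moved stays moved. The work goes in short steps, Python scripts to look and compute and a shell command to move; the robot and the scene stay as the last step left them, time stands still between calls to the robot, and variables do not carry over. Pictures are saved under pics/ and viewed, at most 10 in all, crops included, and the job is handed in when it is done.

```bash
ls; mkdir -p pics
python3 - <<'E'
from workcell import ctrl
import cv2,pickle
d={n:ctrl.get_image(n) for n in("scene","top")}
pickle.dump(d,open("im0.pkl","wb"))
for n in d:
    cv2.imwrite(f"pics/{n}0.png",d[n]["img"][:,:,::-1]); print(n,d[n]["fx"],d[n]["cx"],d[n]["cy"],d[n]["R"],d[n]["t"])
o=ctrl.get_obs();print(o)
E
```

```text
jog.py
pics
workcell.py
scene 423.6845913193257 279.2183697956677 210.39855918219175 [[-0.52754966  0.84916482 -0.02470757]
 [ 0.44945112  0.25430831 -0.85634162]
 [-0.72089184 -0.46286757 -0.51581834]] [ 288.26300508 -103.53707669 1711.7641425 ]
top 459.7160662075002 269.7316399273326 203.14662482526006 [[ 0.00925747 -0.99967905 -0.02358155]
 [-0.99480559 -0.00681652 -0.10156458]
 [ 0.10137124  0.02439929 -0.99454942]] [  12.66765415  564.18114533 1593.55521467]
{'t': 0.1, 'qpos': array([ 1.12398321e+00,  4.23783496e-01,  1.63059619e+00,  2.18063296e-05,
        1.08860709e+00, -1.90073680e-02]), 'qvel': array([ 0.00118388, -0.00105232, -0.00201776,  0.00105111,  0.00071902,
       -0.00037017]), 'joint_torque': array([-1.40705928e-03, -5.45602226e+01, -2.74323428e+01,  6.45416253e-02,
        1.86845526e-02,  9.20708203e-06]), 'ee_pos': array([259.06691717, 568.25552002, 238.97433951]), 'orientation': array([-6.66826044e-01, -3.06965848e+00,  2.12351335e-03]), 'ft_force': array([-0.60329914, -0.22808273,  0.49900611]), 'moment': array([ 0.06257591, -0.05148739,  0.05435344]), 'grasp_force': 0.0, 'width': 87.97039074112512}
```

View pics/scene0.png

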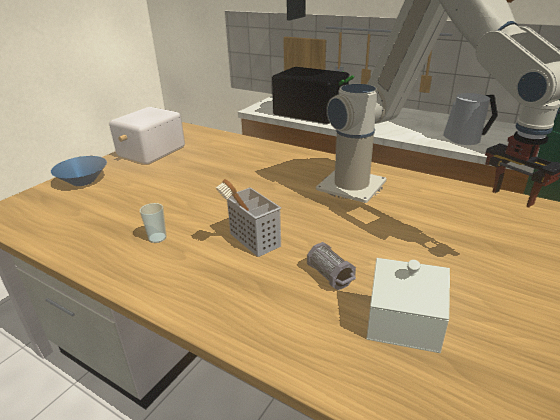

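View pics/top0.png

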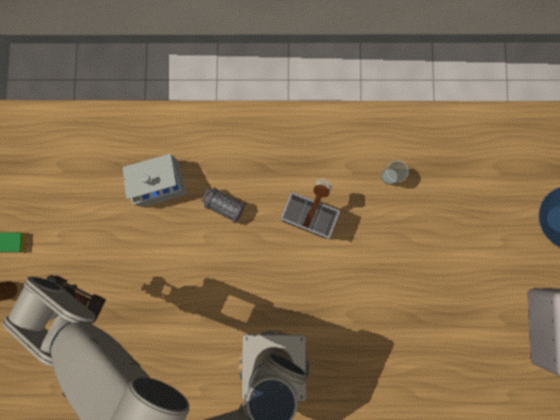

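The top view shows the caddy at (311,215), brush head (321,188), filter (223,204), tub (153,178) and tumbler (395,173). In the scene view the caddy is at (253,220), the head at (230,190) and the filter at (330,265). I'll enlarge both.

Run:
```python
import cv2,pickle
d=pickle.load(open("im0.pkl","rb"))
a=d["top"]["img"][168:248,190:350,::-1]; b=d["scene"]["img"][172:292,205:365,::-1]
cv2.imwrite("pics/topz.png",cv2.resize(a,None,fx=5,fy=5,interpolation=cv2.INTER_CUBIC))
cv2.imwrite("pics/scenez.png",cv2.resize(b,None,fx=5,fy=5,interpolation=cv2.INTER_CUBIC))
```

```text
(no output)
```

View pics/topz.png

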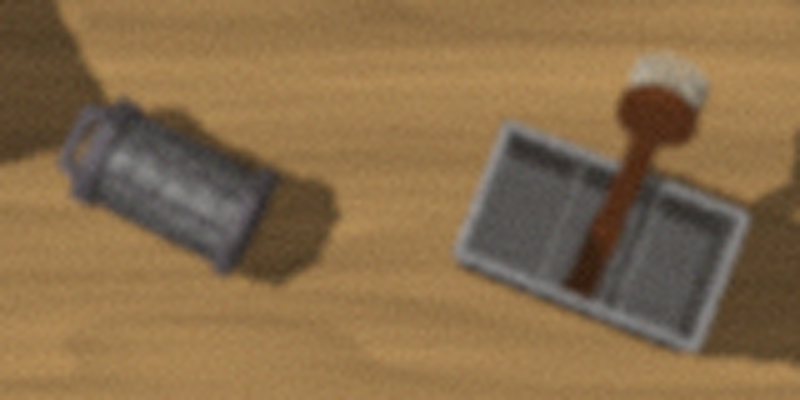

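View pics/scenez.png

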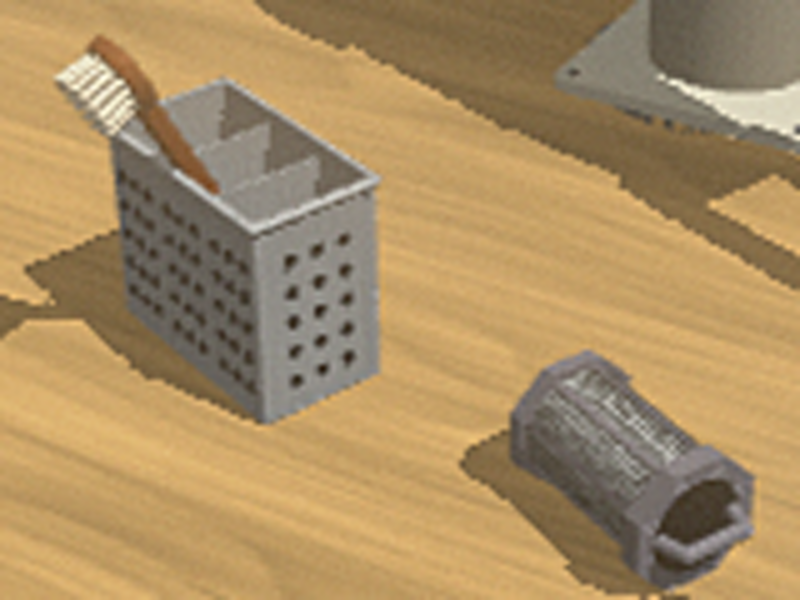

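Top crop: caddy rim corners (510,122), (748,213), (697,350), (458,258); brush head centre (657,112); neck about (640,155); handle foot about (582,288). The filter's collars span (105,105)/(80,198) to (275,178)/(225,270), with its bow towards the upper left. In the scene crop the bristles face down and left, away from the robot.

```bash
cat > h.py <<'E'
import numpy as np,pickle
def ray(c,uv):
    R,t=np.array(c["R"]),np.array(c["t"]); o=-R.T@t
    v=R.T@np.array([(uv[0]-c["cx"])/c["fx"],(uv[1]-c["cy"])/c["fy"],1]); return o,v/np.linalg.norm(v)
def onz(c,uv,z):
    o,v=ray(c,uv); return o+v*(z-o[2])/v[2]
def tri(a,ua,b,ub):
    o1,v1=ray(a,ua);o2,v2=ray(b,ub)
    s=np.linalg.lstsq(np.c_[v1,-v2],o2-o1,rcond=None)[0]
    p,q=o1+v1*s[0],o2+v2*s[1]; return (p+q)/2,np.linalg.norm(p-q)
def proj(c,X):
    p=np.array(c["R"])@X+c["t"]; return np.array([c["fx"]*p[0]/p[2]+c["cx"],c["fy"]*p[1]/p[2]+c["cy"]])
tz=lambda x,y:((x+.5)/5-.5+190,(y+.5)/5-.5+168)
sz=lambda x,y:((x+.5)/5-.5+205,(y+.5)/5-.5+172)
E
python3 - <<'E'
from h import *
np.set_printoptions(precision=1,suppress=True)
d=pickle.load(open("im0.pkl","rb"));T,S=d["top"],d["scene"]
C=[onz(T,tz(*p),148) for p in[(510,122),(748,213),(697,350),(458,258)]]
for i in range(4):print("rim",C[i],np.linalg.norm(C[i]-C[i-1]))
c=np.mean(C,0);e=(C[1]-C[0])+(C[2]-C[3]);print("c",c,"y-dir deg",np.degrees(np.arctan2(-e[1],-e[0])))
CS=[onz(S,sz(*p),148) for p in[(108,140),(225,80),(380,182),(255,234)]];print("scene rim",CS,np.mean(CS,0))
for p in[(262,422),(378,372),(128,308)]:print("base",onz(S,sz(*p),0))
print("head tri",tri(T,tz(657,112),S,sz(127,70)))
for z in (180,230):print("head",z,onz(T,tz(657,112),z))
print("foot",onz(T,tz(582,288),10),"neck",onz(T,tz(640,155),173))
for p in[(105,100),(80,198),(275,178),(225,270)]:print("fil",onz(T,tz(*p),40))
print("bow",onz(T,tz(70,150),40))
# scene: collar top flats
for p in[(590,352),(512,410),(680,465),(750,480),(645,500)]:print("filS",onz(S,sz(*p),80))
print("tumb",onz(T,(396,172),57),onz(S,(155,240),0),"tub",[onz(T,p,105) for p in[(124,165),(176,155),(184,193),(132,204)]])
E
```

```text
rim [589.1 -57.  148. ] 95.47554735020144
rim [ 530.4 -211.9  148. ] 165.65873590632947
rim [ 441.2 -178.5  148. ] 95.23209711262174
rim [499.6 -23.5 148. ] 165.58131430938056
c [ 515.1 -117.7  148. ] y-dir deg 69.30013923562555
scene rim [array([ 545.7, -192.3,  148. ]), array([ 443.8, -174.4,  148. ]), array([505.4, -16.2, 148. ]), array([591.5, -48.5, 148. ])] [ 521.6 -107.9  148. ]
base [580.8 -60.2   0. ]
base [499.6 -25.4   0. ]
base [ 521.3 -210.9    0. ]
head tri (array([ 583.9, -143.4,  228. ]), np.float64(6.305312302311829))
head 180 [ 592.1 -150.2  180. ]
head 230 [ 585.5 -145.8  230. ]
foot [ 488.3 -111.7   10. ] neck [ 565.1 -139.8  173. ]
fil [616.6 226.1  40. ]
fil [547.1 242.2  40. ]
fil [562.1 105.2  40. ]
fil [497.2 139.2  40. ]
bow [581. 250.  40.]
filS [514.  131.6  80. ]
filS [586.1 119.1  80. ]
filS [584.  221.4  80. ]
filS [577.  259.1  80. ]
filS [620.3 217.9  80. ]
tumb [ 672.8 -420.6   57. ] [ 678.5 -404.7    0. ] tub [array([683.9, 514.7, 105. ]), array([719.4, 337.1, 105. ]), array([588.8, 306. , 105. ]), array([550.2, 481.8, 105. ])]
```

```bash
cat >> h.py <<'E'
from scipy.spatial.transform import Rotation as Ro
np.set_printoptions(precision=2,suppress=True)
def plan(obs,p,R,n):
    """equal rows (tool axes) from the measured pose to p,R in n rows"""
    R0=Ro.from_rotvec(obs["orientation"]).as_matrix(); D=R0.T@R; w=Ro.from_matrix(D).as_rotvec()
    A=sum(Ro.from_rotvec(w*k/n).as_matrix() for k in range(n))
    d=np.linalg.solve(A,R0.T@(np.array(p)-obs["ee_pos"]))
    print("rows",n,np.round(d,1),np.round(w/n,4),"total",np.linalg.norm(d)*n,np.linalg.norm(w))
def toolR(az,pitch,flip=1):
    """tool z along azimuth az, pitched down by pitch; y horizontal"""
    z=np.array([np.cos(az)*np.cos(pitch),np.sin(az)*np.cos(pitch),-np.sin(pitch)])
    y=flip*np.array([-np.sin(az),np.cos(az),0]); return np.c_[np.cross(y,z),y,z]
E
python3 - <<'E'
from h import *
import cv2
from workcell import ctrl
d=pickle.load(open("im0.pkl","rb"))
N=np.array([559,-134,173.]);az=np.radians(-20.7);h=np.array([np.cos(az),np.sin(az),0]);xb=h*np.sin(np.radians(27))+np.array([0,0,np.cos(np.radians(27))])
for n,(u0,u1,v0,v1) in {"top":(290,345,178,230),"scene":(215,255,172,215)}.items():
    hs=cv2.cvtColor(d[n]["img"],cv2.COLOR_RGB2HSV).astype(int); 
    m=(hs[...,0]<14)&(hs[...,1]>120)&(hs[...,2]<175); 
    print(n,[(v,np.where(m[v,u0:u1])[0].min()+u0,np.where(m[v,u0:u1])[0].max()+u0) for v in range(v0,v1,2) if m[v,u0:u1].any()])
    print([proj(d[n],N+s*xb) for s in(-180,-60,-30,0,20,58)])
o=ctrl.get_obs();print(Ro.from_rotvec(o["orientation"]).as_matrix())
# filter silhouettes
hs=cv2.cvtColor(d["top"]["img"],cv2.COLOR_RGB2HSV).astype(int)[185:225,198:250]
m=((hs[...,1]<75)).astype(np.uint8); c=max(cv2.findContours(m,0,2)[0],key=cv2.contourArea); print(cv2.minAreaRect(c+np.array([198,185])))
R=toolR(az,np.radians(45),-1)
p=N+6*xb+2*R[:,2]-110*R[:,2]
print("pre",p)
for f in(1,-1):
  R=toolR(az,np.radians(45),f)
  plan(o,p,R,20)
E
```

```text
top [(186, np.int64(316), np.int64(324)), (188, np.int64(315), np.int64(326)), (190, np.int64(314), np.int64(329)), (192, np.int64(314), np.int64(328)), (194, np.int64(316), np.int64(327)), (196, np.int64(316), np.int64(325)), (198, np.int64(316), np.int64(320)), (200, np.int64(315), np.int64(319)), (202, np.int64(314), np.int64(319)), (204, np.int64(312), np.int64(317)), (206, np.int64(312), np.int64(317)), (208, np.int64(311), np.int64(315)), (210, np.int64(311), np.int64(314)), (212, np.int64(309), np.int64(313)), (214, np.int64(308), np.int64(313)), (216, np.int64(308), np.int64(312)), (218, np.int64(307), np.int64(311)), (220, np.int64(306), np.int64(310)), (222, np.int64(305), np.int64(308)), (224, np.int64(304), np.int64(308))]
[array([304.17, 226.75]), array([311.65, 209.82]), array([313.68, 205.23]), array([315.78, 200.47]), array([317.21, 197.22]), array([320.04, 190.81])]
scene [(180, np.int64(226), np.int64(226)), (182, np.int64(225), np.int64(226)), (184, np.int64(227), np.int64(230)), (186, np.int64(229), np.int64(229)), (190, np.int64(232), np.int64(232)), (196, np.int64(236), np.int64(236)), (198, np.int64(237), np.int64(237)), (200, np.int64(239), np.int64(239)), (202, np.int64(241), np.int64(241)), (204, np.int64(242), np.int64(244)), (208, np.int64(245), np.int64(246))]
[array([262.38, 233.24]), array([246.63, 211.12]), array([242.38, 205.15]), array([237.99, 198.99]), array([234.99, 194.77]), array([229.09, 186.49])]
[[-0.91  0.41 -0.  ]
 [ 0.41  0.91 -0.  ]
 [ 0.   -0.   -1.  ]]
((221.9000244140625, 203.70001220703125), (41.59086608886719, 21.913467407226562), 26.56505012512207)
pre [ 490.11 -107.97  254.71]
rows 20 [-23.  -26.7   8. ] [-0.   -0.04 -0.  ] total 723.0731736805279 0.7881583058175782
rows 20 [-43.4  30.9  -9.4] [-0.06  0.    0.14] total 1082.920649991827 3.080658749480678
```

The top-view handle centreline (317,200) to (306,222) fits the modelled axis to within 1 px, or 3 mm. That puts the neck at (559,-137,173). I'll translate clear first, then pitch.

```bash
python3 jog.py '[[-24.5,-31.3,-3.6,0,0,0],[-24.5,-31.3,-3.6,0,0,0],[-24.5,-31.3,-3.6,0,0,0],[-24.5,-31.3,-3.6,0,0,0],[-24.5,-31.3,-3.6,0,0,0]]' 88
python3 jog.py '[[-24.5,-31.3,-3.6,0,0,0],[-24.5,-31.3,-3.6,0,0,0],[-24.5,-31.3,-3.6,0,0,0],[-24.5,-31.3,-3.6,0,0,0],[-24.5,-31.3,-3.6,0,0,0]]'
python3 jog.py '[[-24.5,-31.3,-3.6,0,0,0],[-24.5,-31.3,-3.6,0,0,0],[-24.5,-31.3,-3.6,0,0,0],[-24.5,-31.3,-3.6,0,0,0],[-24.5,-31.3,-3.6,0,0,0]]'
python3 jog.py '[[-24.5,-31.3,-3.6,0,0,0],[-24.5,-31.3,-3.6,0,0,0],[0,0,0,0,0,0],[0,0,0,0,0,0]]'
cat > s.py <<'E'
from h import *
from workcell import ctrl
import sys
N=np.array([559,-137,173.]);az=np.radians(-20.7);h=np.array([np.cos(az),np.sin(az),0]);th=np.radians(27);xb=h*np.sin(th)+np.array([0,0,np.cos(th)])
o=ctrl.get_obs();print(o["ee_pos"],o["qpos"],o["ft_force"])
pi,back,n=float(sys.argv[1]),float(sys.argv[2]),int(sys.argv[3])
R=toolR(az,np.radians(pi));plan(o,N+6*xb+(2-back)*R[:,2],R,n)
E
python3 s.py 45 110 9
```

```text
t: 0.52
ee_pos: [305.6, 373.5, 257.4]
orientation: [-0.666, -3.07, 0.001]
ft_force: [0.5, -0.3, -0.4]
width: 87.9
grasp_force: 0.0
t: 0.93
ee_pos: [352.0, 180.4, 275.8]
orientation: [-0.666, -3.07, 0.0]
ft_force: [0.6, -0.1, -0.2]
width: 88.2
grasp_force: 0.0
t: 1.35
ee_pos: [398.6, -12.9, 293.9]
orientation: [0.667, 3.07, 0.0]
ft_force: [0.7, 0.6, 0.2]
width: 87.7
grasp_force: 0.0
t: 1.68
ee_pos: [417.4, -90.0, 300.7]
orientation: [-0.674, -3.068, -0.0]
ft_force: [0.1, 0.2, -0.1]
width: 88.1
grasp_force: 0.0
[417.43 -90.01 300.72] [-0.24  0.04  1.98  0.    1.12 -1.38] [ 0.11  0.21 -0.1 ]
rows 9 [-6.3  1.   7.9] [-0.   -0.09 -0.01] total 90.79390824250092 0.7888453861717893
```

```bash
sed -i 's/np.set_printoptions(precision=2/np.set_printoptions(precision=4/' h.py; python3 jog.py '[[-6.3,1,7.9,0,-0.087,0],[-6.3,1,7.9,0,-0.087,0],[-6.3,1,7.9,0,-0.087,0],[-6.3,1,7.9,0,-0.087,0],[-6.3,1,7.9,0,-0.087,0]]'
python3 jog.py '[[-6.3,1,7.9,0,-0.087,0],[-6.3,1,7.9,0,-0.087,0],[-6.3,1,7.9,0,-0.087,0],[-6.3,1,7.9,0,-0.087,0],[0,0,0,0,0,0]]'
python3 s.py 45 110 2
```

```text
t: 2.1
ee_pos: [453.3, -97.5, 267.3]
orientation: [0.572, 2.649, -0.125]
ft_force: [0.1, -0.3, -0.3]
width: 87.9
grasp_force: 0.0
t: 2.52
ee_pos: [475.4, -112.9, 257.2]
orientation: [0.537, 2.425, -0.212]
ft_force: [0.4, -0.6, -0.2]
width: 87.6
grasp_force: 0.0
[ 475.3548 -112.9343  257.1519] [-0.1374  0.0255  2.3008 -0.8758  0.2639 -0.4814] [ 0.4468 -0.5628 -0.2344]
rows 2 [-4.1  3.9  5. ] [-0.0339 -0.0579 -0.0241] total 15.092597557723698 0.1425873940669476
```

The wrist nears its limit at a 45° pitch (j5 = 0.26), so I'll use a steeper approach of 64°. The brush will then end level with the tool leaning forward.

```bash
sed -i 's/N+6\*xb/N+4*xb/' s.py; python3 s.py 64 100 5; python3 s.py 64 60 5
```

```text
[ 475.3548 -112.9343  257.1519] [-0.1374  0.0255  2.3008 -0.8758  0.2639 -0.4814] [ 0.4468 -0.5628 -0.2344]
rows 5 [-8.4  1.8  3.7] [-0.0118  0.0431 -0.0118] total 46.8449304818236 0.23118184043082393
[ 475.3548 -112.9343  257.1519] [-0.1374  0.0255  2.3008 -0.8758  0.2639 -0.4814] [ 0.4468 -0.5628 -0.2344]
rows 5 [-7.4  2.1 11.7] [-0.0118  0.0431 -0.0118] total 69.76587942877549 0.23118184043082393
```

```bash
python3 jog.py '[[-8.4,1.8,3.7,-0.012,0.043,-0.012],[-8.4,1.8,3.7,-0.012,0.043,-0.012],[-8.4,1.8,3.7,-0.012,0.043,-0.012],[-8.4,1.8,3.7,-0.012,0.043,-0.012],[-8.4,1.8,3.7,-0.012,0.043,-0.012]]'
python3 jog.py '[[0,0,0,0,0,0]]'
python3 s.py 64 100 2;python3 s.py 64 50 3
python3 - <<'E'
from workcell import ctrl
import cv2
for n,(a,b,c,e) in {"top":(150,250,240,400),"scene":(100,260,170,330)}.items():
    i=ctrl.get_image(n)["img"][a:b,c:e,::-1]
    cv2.imwrite(f"pics/{n}1.png",cv2.resize(i,None,fx=3.6,fy=3.6,interpolation=cv2.INTER_CUBIC))
E
```

```text
t: 2.93
ee_pos: [516.4, -122.2, 265.9]
orientation: [0.491, 2.625, -0.121]
ft_force: [-0.1, -0.8, 0.4]
width: 87.8
grasp_force: 0.0
t: 3.02
ee_pos: [519.1, -123.6, 267.5]
orientation: [0.492, 2.62, -0.123]
ft_force: [0.6, -0.2, 1.0]
width: 88.0
grasp_force: 0.0
[ 519.0819 -123.5993  267.45  ] [-0.2156  0.0916  2.1037 -0.1621  0.4749 -1.2884] [ 0.6388 -0.1926  1.0056]
rows 2 [0.2 0.8 1.5] [-0.0032  0.0141 -0.0044] total 3.3488028176167295 0.030253281434445712
[ 519.0819 -123.5993  267.45  ] [-0.2156  0.0916  2.1037 -0.1621  0.4749 -1.2884] [ 0.6388 -0.1926  1.0056]
rows 3 [ 0.5  0.6 17.6] [-0.0021  0.0094 -0.0029] total 52.956134386716684 0.030253281434445712
```

View pics/scene1.png

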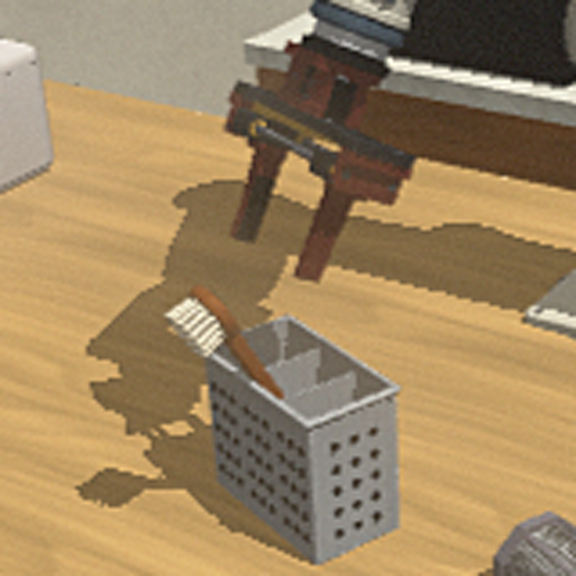

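The fingers at (243,238) and (310,278) straddle the line of the brush neck at (235,335). I'll advance along the tool axis.

```bash
python3 jog.py '[[0.5,0.6,17.6,-0.002,0.009,-0.003],[0.5,0.6,17.6,-0.002,0.009,-0.003],[0.5,0.6,17.6,-0.002,0.009,-0.003],[0,0,0,0,0,0]]'
python3 s.py 64 0 4
```

```text
t: 3.45
ee_pos: [536.0, -130.2, 214.9]
orientation: [0.486, 2.655, -0.117]
ft_force: [-0.8, -0.2, -1.2]
width: 87.8
grasp_force: 0.0
[ 535.9626 -130.2336  214.8627] [-0.2264  0.2146  2.0957 -0.1663  0.3917 -1.2952] [-0.8472 -0.1922 -1.1869]
rows 4 [-1.6  0.5 11.9] [-0.0012 -0.0013 -0.    ] total 48.170675547032396 0.007123251972287338
```

```bash
python3 jog.py '[[-1.6,0.5,11.9,0,0,0],[-1.6,0.5,11.9,0,0,0],[-1.6,0.5,11.9,0,0,0],[0,0,0,0,0,0],[0,0,0,0,0,0]]'
python3 s.py 64 0 1
python3 - <<'E'
from workcell import ctrl
import cv2,numpy as np
o=[]
for n,(a,b,c,e) in {"top":(165,245,270,350),"scene":(140,220,200,280)}.items():
    o.append(cv2.resize(ctrl.get_image(n)["img"][a:b,c:e,::-1],None,fx=5,fy=5,interpolation=cv2.INTER_CUBIC))
cv2.imwrite("pics/b2.png",np.hstack(o))
E
```

```text
t: 3.87
ee_pos: [555.7, -136.5, 187.7]
orientation: [0.486, 2.651, -0.118]
ft_force: [0.3, 0.3, -0.1]
width: 88.0
grasp_force: 0.0
[ 555.6702 -136.4523  187.6824] [-0.2297  0.2916  2.0755 -0.1922  0.3322 -1.27  ] [ 0.3188  0.2968 -0.0744]
rows 1 [ 0.2  0.7 14.2] [-0.005  -0.0018 -0.0004] total 14.257525581966972 0.005347072805567205
```

View pics/b2.png

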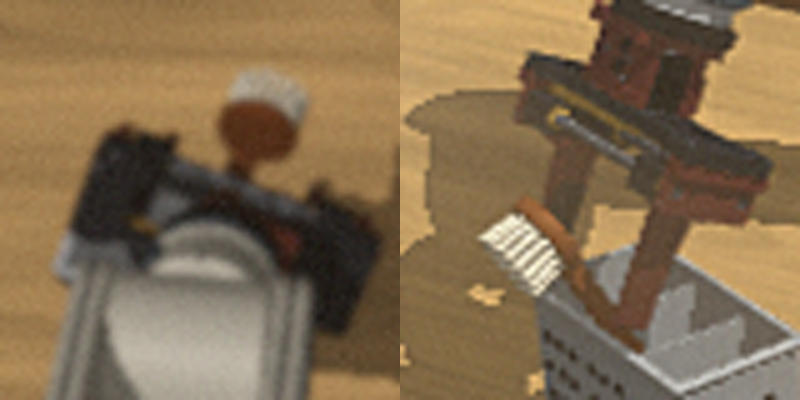

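The head sits midway between the fingers (top half of the picture, head at (262,125)) and the fingers are above the rim. I'll go the last 14 mm and close.

```bash
python3 jog.py '[[0.1,0.3,7,0,0,0],[0.1,0.3,7,0,0,0],[0,0,0,0,0,0],[0,0,0,0,0,0]]'
python3 jog.py '[[0,0,0,0,0,0],[0,0,0,0,0,0],[0,0,0,0,0,0],[0,0,0,0,0,0],[0,0,0,0,0,0]]' 5
python3 jog.py '[[0,0,0,0,0,0],[0,0,0,0,0,0],[0,0,0,0,0,0],[0,0,0,0,0,0],[0,0,0,0,0,0]]'
python3 s.py 64 0 1
```

```text
t: 4.3
ee_pos: [562.3, -138.7, 174.6]
orientation: [0.487, 2.651, -0.118]
ft_force: [-0.4, 0.7, 0.0]
width: 87.6
grasp_force: 0.0
t: 4.72
ee_pos: [562.5, -138.8, 175.3]
orientation: [0.487, 2.649, -0.118]
ft_force: [0.9, -0.4, -0.7]
width: 58.5
grasp_force: 0.0
t: 5.13
ee_pos: [562.5, -138.8, 175.2]
orientation: [0.487, 2.65, -0.118]
ft_force: [0.0, 0.1, -0.1]
width: 24.7
grasp_force: 0.0
[ 562.5108 -138.775   175.1617] [-0.2311  0.3238  2.0691 -0.2077  0.3054 -1.2545] [ 0.0365  0.0811 -0.1496]
rows 1 [ 1.3  0.4 -0.2] [-0.0052 -0.0004 -0.0008] total 1.3482322511443892 0.005253036166724782
```

```bash
python3 jog.py '[[0,0,0,0,0,0],[0,0,0,0,0,0],[0,0,0,0,0,0],[0,0,0,0,0,0],[0,0,0,0,0,0]]'
cat > m.py <<'E'
# world displacement -> tool axes
from h import *
from workcell import ctrl
import sys
o=ctrl.get_obs();R=Ro.from_rotvec(o["orientation"]).as_matrix()
print(o["ee_pos"],o["qpos"],o["width"],o["grasp_force"]);print(R);print(R.T@np.array([float(v) for v in sys.argv[1:4]]))
E
python3 m.py 65 -25 152
```

```text
t: 5.55
ee_pos: [562.6, -138.8, 175.2]
orientation: [0.487, 2.65, -0.118]
ft_force: [0.7, 0.0, 0.7]
width: 18.0
grasp_force: 30.0
[ 562.5527 -138.7756  175.192 ] [-0.2311  0.3238  2.0691 -0.2076  0.3054 -1.2545] 17.97028575676945 29.95056062936783
[[-0.8406  0.3563  0.408 ]
 [ 0.3186  0.9344 -0.1597]
 [-0.4381 -0.0042 -0.8989]]
[-129.1911   -0.8439 -106.127 ]
```

Gripped: 18.0 mm opening, 30 N. Now I'll draw it out along its own axis.

```bash
python3 jog.py '[[-6,0,-5,0,0,0],[-9,0,-7.4,0,0,0],[-12,0,-9.8,0,0,0],[-12,0,-9.8,0,0,0]]'
python3 jog.py '[[-12,0,-9.8,0,0,0],[-12,0,-9.8,0,0,0],[-12,0,-9.8,0,0,0],[-12,0,-9.8,0,0,0],[-12,0,-9.8,0,0,0]]'
python3 jog.py '[[-12,0,-9.8,0,0,0],[-12,0,-9.8,0,0,0],[-12,0,-9.8,0,0,0],[-6,0,-5,0,0,0],[0,0,0,0,0,0]]'
python3 m.py 0 0 20
python3 - <<'E'
from workcell import ctrl
import cv2,numpy as np
o=[]
for n,(a,b,c,e) in {"top":(155,235,260,340),"scene":(100,260,150,310)}.items():
    o.append(cv2.resize(ctrl.get_image(n)["img"][a:b,c:e,::-1],(400,400),interpolation=cv2.INTER_CUBIC))
cv2.imwrite("pics/b3.png",np.hstack(o))
E
```

```text
t: 5.88
ee_pos: [582.4, -146.1, 221.7]
orientation: [0.487, 2.65, -0.118]
ft_force: [0.0, -0.5, -1.1]
width: 17.6
grasp_force: 30.0
t: 6.3
ee_pos: [613.0, -157.4, 292.6]
orientation: [0.486, 2.65, -0.118]
ft_force: [-0.3, 0.3, -1.3]
width: 17.6
grasp_force: 30.0
t: 6.72
ee_pos: [635.3, -165.6, 343.2]
orientation: [0.486, 2.646, -0.118]
ft_force: [0.8, -0.4, -0.9]
width: 18.2
grasp_force: 30.0
[ 635.334  -165.6438  343.1589] [-0.2491  0.1984  1.7688 -0.0818  0.7218 -1.4075] 18.194454208834046 29.95248645544052
[[-0.839   0.3562  0.4113]
 [ 0.3181  0.9344 -0.1604]
 [-0.4414 -0.0037 -0.8973]]
[ -8.8287  -0.074  -17.9457]
```

View pics/b3.png

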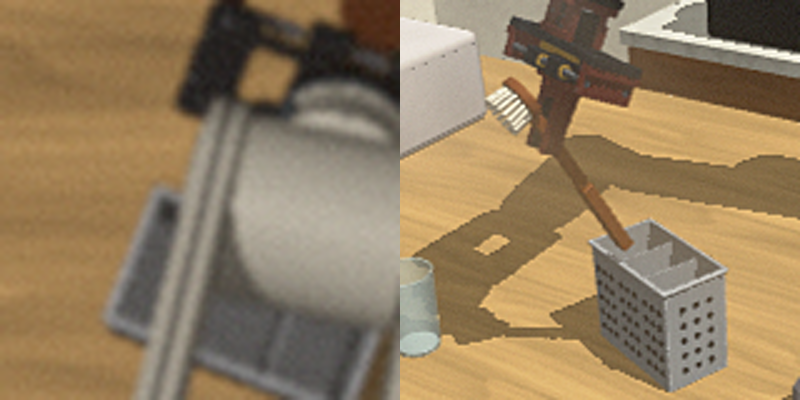

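The brush is held, with its foot (lower right, (628,245)) just above the rim. I'll lift a little more and then turn it level (+63° about tool y).

```bash
python3 jog.py '[[-8.8,0,-18,0,0,0],[-8.8,0,-18,0,0,0],[-8.8,0,-18,0,0,0],[0,0,0,0,0,0]]'
python3 jog.py '[[0,0,0,0,0.11,0],[0,0,0,0,0.11,0],[0,0,0,0,0.11,0],[0,0,0,0,0.11,0],[0,0,0,0,0.11,0]]'
python3 jog.py '[[0,0,0,0,0.11,0],[0,0,0,0,0.11,0],[0,0,0,0,0.11,0],[0,0,0,0,0.11,0],[0,0,0,0,0.11,0]]'
python3 jog.py '[[0,0,0,0,0,0],[0,0,0,0,0,0]]'
python3 m.py 0 0 -1
python3 - <<'E'
from workcell import ctrl
import cv2,pickle
d={n:ctrl.get_image(n) for n in("scene","top")};pickle.dump(d,open("im1.pkl","wb"))
cv2.imwrite("pics/s4.png",cv2.resize(d["scene"]["img"][60:200,130:320,::-1],None,fx=4,fy=4,interpolation=cv2.INTER_CUBIC))
E
```

```text
t: 7.15
ee_pos: [635.2, -165.2, 404.2]
orientation: [0.486, 2.645, -0.118]
ft_force: [1.3, 0.4, -0.1]
width: 18.0
grasp_force: 30.0
t: 7.57
ee_pos: [633.5, -164.9, 399.6]
orientation: [-0.551, -2.989, -0.022]
ft_force: [1.0, 0.3, -1.8]
width: 17.7
grasp_force: 30.0
t: 7.98
ee_pos: [634.0, -165.1, 399.1]
orientation: [-0.454, -2.452, -0.148]
ft_force: [0.3, -0.2, 0.6]
width: 17.8
grasp_force: 30.0
t: 8.15
ee_pos: [634.3, -165.2, 396.3]
orientation: [-0.455, -2.456, -0.147]
ft_force: [-0.5, -0.9, -1.4]
width: 17.8
grasp_force: 30.0
[ 634.287  -165.2113  396.3401] [-0.2911  0.6834  0.9753  0.048   2.1315 -1.4839] 17.804329813832407 29.95259463787079
[[-0.7426  0.3565 -0.5669]
 [ 0.2865  0.9343  0.2123]
 [ 0.6053 -0.0048 -0.796 ]]
[-0.6053  0.0048  0.796 ]
```

View pics/s4.png

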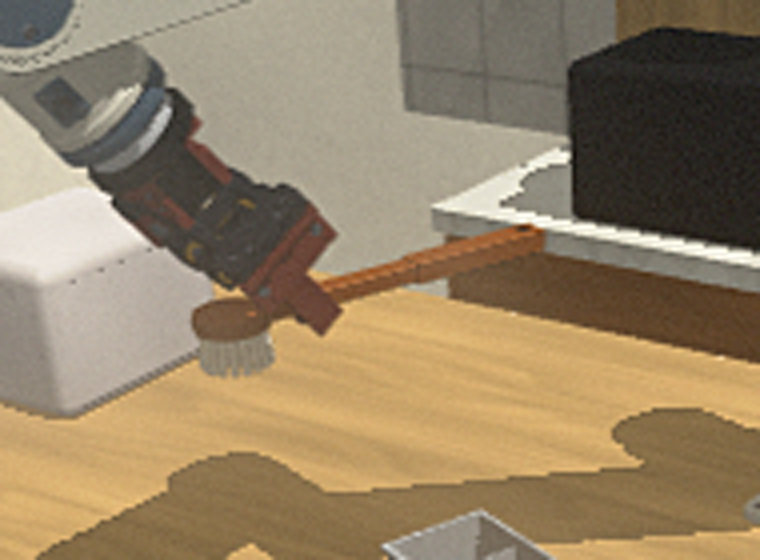

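The bristles face down. The handle's free end is at about (533,241) and the handle at (345,288) in the crop. I'll check the tilt in the brush's vertical plane, and refine the filter centre from the first pair of pictures.

Run:
```python
from h import *
import cv2
from workcell import ctrl
d=pickle.load(open("im1.pkl","rb"));S=d["scene"];T=d["top"];o=ctrl.get_obs()
R=Ro.from_rotvec(o["orientation"]).as_matrix();n=R[:,1];g=o["ee_pos"]-2*R[:,2]
h=np.cross(n,[0,0,1]);h/=np.linalg.norm(h)
z=lambda x,y:((x+.5)/4-.5+130,(y+.5)/4-.5+60)
def onp(uv):
    q,v=ray(S,uv);return q+v*((g-q)@n)/(v@n)
for nm,p in dict(end=(533,241),mid=(418,270),near=(345,287),neck=(290,303),head=(231,315),tips=(237,368)).items():
    q=onp(z(*p))-g;print(nm,"along",q@h,"up",q[2])
# colour fit of handle between fingers and end: centreline by columns
hs=cv2.cvtColor(S["img"],cv2.COLOR_RGB2HSV).astype(int)
P=[]
for u in range(218,262):
    v=[v for v in range(110,142) if hs[v,u,0]<15 and hs[v,u,1]>140 and hs[v,u,2]>90]
    if v and len(v)<10:
        q=onp((u,np.mean(v)))-g;P.append((q@h,q[2],len(v)))
P=np.array(P);print(P[::4]);k=np.polyfit(P[:,0],P[:,1],1);print("tilt deg",np.degrees(np.arctan(k[0])),k)
# filter from first pictures, both views; tri of collar-corner midpoints
d=pickle.load(open("im0.pkl","rb"))
c=onz(d["top"],(221.9,203.7),40);print("filter",c)
fx=np.array([np.cos(np.radians(65)),np.sin(np.radians(65)),0])
for C in [(555.8,178.2,40)]:
  C=np.array(C)
  for s in(-61,61,83):
    for nme in("top","scene"):
      uv=proj(d[nme],C+s*fx+np.array([0,0,40. if s<80 else 0]));print(s,nme,(uv-((190,168)if nme=="top" else (205,172)))*5)
```

```text
end along -188.33029948991103 up -6.1469755644556585
mid along -90.85399627849709 up -4.636809591650831
near along -33.15102438293357 up -2.770750932370902
neck along 8.672007620908436 up -3.5838348195233607
head along 51.36243742815408 up -1.0026074025539629
tips along 52.4573551793929 up -37.74173396107261
[[ -39.6788   -3.3143    7.    ]
 [ -52.3141   -2.14      6.    ]
 [ -64.9369   -2.3491    6.    ]
 [ -77.9064   -0.4561    4.    ]
 [ -90.9383    0.7514    4.    ]
 [-103.9838    0.5557    4.    ]
 [-117.4669    3.9149    3.    ]
 [-130.7999    3.7355    3.    ]
 [-143.9679   -1.0552    5.    ]
 [-157.5651   -2.4282    7.    ]
 [-171.4053   -2.6489    7.    ]]
tilt deg -0.2978722319309293 [-0.0052 -1.8514]
filter [559.8213 185.0045  40.    ]
-61 top [241.8    216.6364]
-61 scene [562.1164 359.5929]
61 top [ 82.3395 140.6506]
61 scene [700.4665 467.5958]
83 top [ 63.5635 133.9903]
83 scene [723.1363 546.753 ]
```

The brush is level within about 1°, and its measured lengths agree with those given (end 188 mm, tips 53 mm from the grasp). The filter centre is about (556,177). I'll move above it, keeping the orientation.

```bash
python3 m.py -13 36.2 -10.6
```

```text
[ 633.9019 -164.9374  400.3217] [-0.2909  0.6777  0.9748  0.048   2.1321 -1.4839] 18.02453486482147 29.952570497989655
[[-0.7459  0.3563 -0.5627]
 [ 0.2872  0.9344  0.2109]
 [ 0.6009 -0.0043 -0.7993]]
[13.7243 29.2384 23.4213]
```

```bash
python3 jog.py '[[4.3,9.1,7.3,0,0,0],[8.6,18.3,14.6,0,0,0],[8.6,18.3,14.6,0,0,0],[8.6,18.3,14.6,0,0,0],[8.6,18.3,14.6,0,0,0]]'
python3 jog.py '[[8.6,18.3,14.6,0,0,0],[8.6,18.3,14.6,0,0,0],[8.6,18.3,14.6,0,0,0],[8.6,18.3,14.6,0,0,0],[8.6,18.3,14.6,0,0,0]]'
python3 jog.py '[[8.6,18.3,14.6,0,0,0],[8.6,18.3,14.6,0,0,0],[8.6,18.3,14.6,0,0,0],[8.6,18.3,14.6,0,0,0],[8.6,18.3,14.6,0,0,0]]'
python3 jog.py '[[4.3,9.1,7.3,0,0,0],[4.3,9.1,7.3,0,0,0],[0,0,0,0,0,0],[0,0,0,0,0,0]]'
python3 m.py 0 0 -100
python3 - <<'E'
from workcell import ctrl
import cv2,pickle
d={n:ctrl.get_image(n) for n in("scene","top")};pickle.dump(d,open("im2.pkl","wb"))
cv2.imwrite("pics/s5.png",cv2.resize(d["scene"]["img"][150:300,200:390,::-1],None,fx=4,fy=4,interpolation=cv2.INTER_CUBIC))
E
```

```text
t: 8.67
ee_pos: [596.5, -62.0, 373.0]
orientation: [-0.456, -2.465, -0.147]
ft_force: [0.0, 0.0, -0.9]
width: 17.8
grasp_force: 30.0
t: 9.08
ee_pos: [555.9, 51.3, 340.2]
orientation: [-0.456, -2.465, -0.147]
ft_force: [1.0, 0.1, -1.0]
width: 17.6
grasp_force: 30.0
t: 9.5
ee_pos: [515.5, 164.4, 307.4]
orientation: [-0.455, -2.465, -0.148]
ft_force: [-0.0, -0.3, -0.3]
width: 17.8
grasp_force: 30.0
t: 9.83
ee_pos: [508.2, 185.7, 300.0]
orientation: [-0.454, -2.461, -0.147]
ft_force: [0.5, -0.4, -0.7]
width: 18.0
grasp_force: 30.0
[508.2391 185.723  299.9568] [ 0.1648  0.5087  1.4867  0.3086  1.7164 -1.0861] 18.00589250864731 29.952473044395447
[[-0.7461  0.3558 -0.5628]
 [ 0.2865  0.9346  0.211 ]
 [ 0.601  -0.0038 -0.7992]]
[-60.1026   0.377   79.922 ]
```

View pics/s5.png

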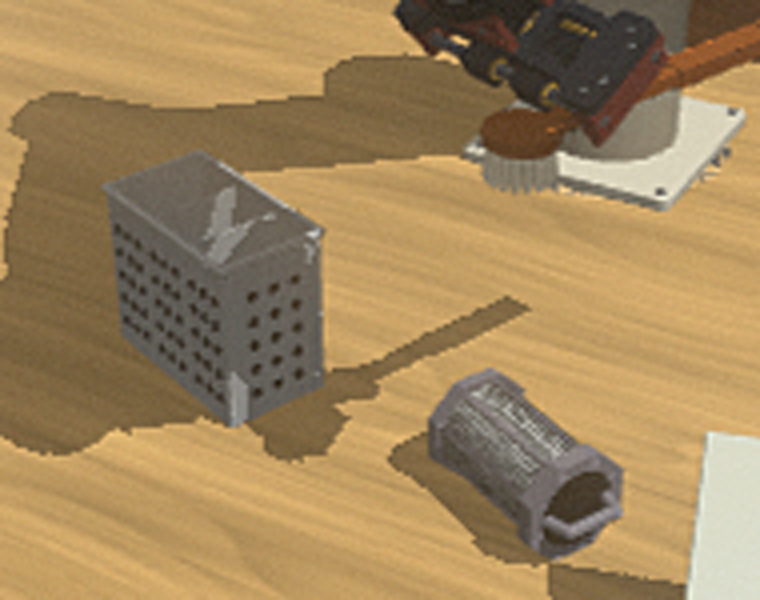

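The brush head is at (523,135) in the crop with its bristles down. The filter's near face is centred at about (575,503) and its body at about (525,463); the caddy has not moved.

```bash
python3 - <<'E'
from h import *
d=pickle.load(open("im2.pkl","rb"));S,T=d["scene"],d["top"]
z=lambda x,y:((x+.5)/4-.5+200,(y+.5)/4-.5+150)
f=onz(S,z(575,503),40);fx=np.array([np.cos(np.radians(65)),np.sin(np.radians(65)),0])
print("face",f,"centre",f-61*fx,"body",onz(S,z(525,463),40))
C=np.array([556,177,40.]);
for s in(-61,0,61):print((proj(S,C+s*fx)-(200,150))*4,(proj(S,C+s*fx+[0,0,40])-(200,150))*4)
# where do the tips stand: intersect with tips plane height
for q in(262,268):print(q,onz(S,z(520,186),q))
E
python3 m.py -3.5 11 -149
```

```text
face [576.4784 228.4432  40.    ] centre [550.6987 173.1584  40.    ] body [554.0096 179.424   40.    ]
[466.9413 419.4762] [468.0951 375.3334]
[519.194 461.947] [521.2984 416.9002]
[575.412  507.6407] [578.6119 461.6783]
262 [553.0813 166.0262 262.    ]
268 [562.8643 170.5626 268.    ]
[508.7653 185.1009 299.7325] [ 0.1635  0.5095  1.486   0.3086  1.7167 -1.086 ] 17.825178696954175 29.95234966278076
[[-0.7455  0.357  -0.5628]
 [ 0.2874  0.9341  0.2117]
 [ 0.6013 -0.0039 -0.799 ]]
[-83.8276   9.6129 123.3482]
```

```bash
python3 jog.py '[[-8.4,0.8,12.4,0,0,0],[-8.4,0.8,12.4,0,0,0],[-8.4,0.8,12.4,0,0,0],[-8.4,0.8,12.4,0,0,0],[-8.4,0.8,12.4,0,0,0]]'
python3 jog.py '[[-8.4,0.8,12.4,0,0,0],[-8.4,0.8,12.4,0,0,0],[-8.4,0.8,12.4,0,0,0],[-4.2,0.4,6.2,0,0,0],[-4.2,0.4,6.2,0,0,0]]'
python3 jog.py '[[0,0,0,0,0,0],[0,0,0,0,0,0],[0,0,0,0,0,0]]'
python3 m.py 0 0 -10
python3 - <<'E'
from workcell import ctrl
import cv2,pickle,numpy as np
d={n:ctrl.get_image(n) for n in("scene","top")};pickle.dump(d,open("im3.pkl","wb"))
a=d["scene"]["img"][190:290,275:375,::-1];b=d["top"]["img"][150:250,180:280,::-1]
cv2.imwrite("pics/b6.png",np.hstack([cv2.resize(x,None,fx=4,fy=4,interpolation=cv2.INTER_CUBIC) for x in(a,b)]))
E
```

```text
t: 10.35
ee_pos: [506.7, 189.7, 223.9]
orientation: [-0.457, -2.46, -0.147]
ft_force: [-0.1, -0.0, -0.3]
width: 17.7
grasp_force: 30.0
t: 10.77
ee_pos: [504.0, 194.4, 163.5]
orientation: [-0.455, -2.458, -0.146]
ft_force: [-0.5, -0.0, 0.1]
width: 18.0
grasp_force: 30.0
t: 11.02
ee_pos: [504.5, 194.7, 165.2]
orientation: [-0.455, -2.46, -0.147]
ft_force: [-0.7, 0.6, -0.3]
width: 17.5
grasp_force: 30.0
[504.5241 194.6718 165.1649] [ 0.1783  0.6617  1.5669  0.3143  1.4915 -1.146 ] 17.546373829279055 29.95242029428482
[[-0.7454  0.3562 -0.5634]
 [ 0.2866  0.9344  0.2116]
 [ 0.6018 -0.0037 -0.7986]]
[-6.0184  0.0371  7.9861]
```

View pics/b6.png

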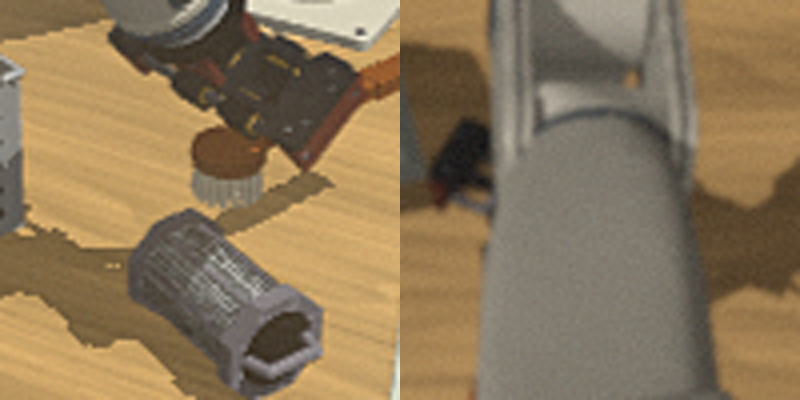

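The bristle pad, with tips at (228,202) in the left half, stands right above the filter's middle at (221,257). There are about 50 mm of clearance, so I'll lower 15 mm.

```bash
python3 - <<'E'
from h import *
S=pickle.load(open("im3.pkl","rb"))["scene"]
for z in(130,134,137):print(onz(S,((228.5)/4-.5+275,(197.5)/4-.5+190),z))
E
python3 jog.py '[[-3,0,4,0,0,0],[-3,0,4,0,0,0],[-3,0,4,0,0,0],[0,0,0,0,0,0],[0,0,0,0,0,0]]'
python3 jog.py '[[0,0,0,0,0,0],[0,0,0,0,0,0],[0,0,0,0,0,0],[0,0,0,0,0,0],[0,0,0,0,0,0]]'
```

```text
[552.0987 176.9785 130.    ]
[557.3443 179.3429 134.    ]
[561.2785 181.1163 137.    ]
t: 11.53
ee_pos: [503.7, 194.4, 149.1]
orientation: [-0.455, -2.458, -0.146]
ft_force: [0.1, 1.0, -0.6]
width: 17.6
grasp_force: 30.0
t: 11.95
ee_pos: [504.1, 194.5, 149.7]
orientation: [-0.455, -2.46, -0.147]
ft_force: [0.2, -0.4, -0.0]
width: 17.9
grasp_force: 30.0
```

```bash
python3 -c "
from workcell import ctrl
print(ctrl.close_job())"
```

```text
the job is handed in; nothing more can be done
None
```

I handed the job in at about 12 s with the brush still gripped (30 N), level within about 1° and bristles down; by my measurements the tips are within a few millimetres of the filter's middle and about 4 cm above it, and nothing was seen to touch or move the caddy, filter, tumbler or tub.

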